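# Reset the sampler unit with the orange stylus

### The arm

A 6-joint arm with a two-finger parallel gripper is mounted at the origin on the work surface. World frame = base frame: x ahead of the robot, y to its left, z up, the work surface at z = 0. Lengths are in mm, angles in rad, forces in N, time in s.
With the tool pointing down it reaches from about 300 to 875 mm from the base axis. Payload 6.4 kg.
Tool frame: the origin (TCP) lies midway between the tips of the shut fingers; the grasp point (between the pads) lies 19 mm behind it; z points along the fingers, y is the direction in which the jaws open and shut (so a half turn about z gives the same grasp; the last joint's range is limited). The gripper opens to 85 mm and grips with 20 to 120 N. Pads are 22 mm wide; open, the fingers measure 114 mm over their backs; the gripper's body (76 mm by 85 mm) begins 54 mm behind the grasp point. The pads swing forward as they close: fully open they stand 13 mm farther back than shut.
Start: joints at [-1.486, 0.181, 1.607, -0, 1.354, -0.206], TCP at [164.879, -550.868, 231.288] pointing down, gripper open.
Joint ranges: [-2.99, 2.99], [-0.89, 2.07], [0.3, 2.58], [-1.14, 4.28], [0, 2.63], [-3.12, 3.12]. Speed limits (rad/s): [2.57, 2.57, 3.01, 3.14, 3.14, 3.14].

### API

Orientations are given as a unit quaternion [x, y, z, w].
In Python, from station import * gives the robot as it stands. The module is installed in compiled form; this text tells all that it offers.
- The arm moves only by the tool drive_tool, never from a script. Its argument "motion" is a list of rows, each an object with "slide": the shift along the world's x, y, z in mm, a list of three; "spin": the turn about the world's z in degrees. A call has 1 to 8 rows; each row shifts and turns the commanded pose from where the row before left it; what a row does not reach is not made up. A row lasts 1/10 s, in which the tool goes at most 50 mm and 8.59 degrees, less where a joint would pass 70% of its speed; a pose out of reach is approached as far as the arm can. A call is refused whole if a number of a shift passes 50 or a number of a turn 8.59, either way. A call with a gripper value outside its range is refused whole. "hand" is the gripper command: -1 is fully open, 1 is shut, values between are in proportion, set as the call begins (left out, the last holds). The fingers move at their own pace and stop on an object; the grip force is fixed at half the most. Time passes only in rows, so rows that do not move let the fingers close. It gives the time, the measured TCP pose, the force and the opening at its end, in the units of the state.
- get_obs(): the state, without advancing time (a new reading comes with each control period).
- grab_frame(name): name is "side" or "top"; returns a dict with "pixels" (400x640x3 uint8, red, green, blue), "mtx" (3x3 intrinsics, pixels), "xyz" and "rotation" of the camera in the world. Camera axes: x right, y down, z forward; pixel columns grow to the right and rows downward; lengths in mm; the calibration is good to about 2 mm. A picture is of the moment at which its call begins. There is no depth.
- job_done(): hands the job in, once; it reports no verdict.
The state is a dict: "t": time; "qpos": joint angles; "qd": joint speeds; "joint_torque": joint torques, N m; "tool_pos": TCP position; "tcp_rot": TCP orientation; "force": force on the tool from outside, world axes, zero at the start; "torque": the same for the moment, N m; "width": finger opening in mm.
Only numpy, scipy, OpenCV 4.12 (cv2) and the standard library are available. Lean on these libraries where they do the work, as an engineer would, in place of code of your own. Each camera call takes 0.05 s, during which the arm holds its last target.

### The job

The blood sampler unit needs a long reset. First slide the small shutter on its top fully open to uncover the red-ringed well; then take the orange stylus from the stand, reach it straight down the red-ringed well and push the recessed red button all the way down, and finish while still gripping the stylus and holding the button down. Do not press the blue button, and leave the other two probes, the bottle and the jar where they are.

Things in the scene. Friction and masses are not known exactly. Their poses are not given: they have to be found in the camera images.
- sampler: Low white instrument box, fixed, 200 (its x) x 240 (its y) x 80 mm high. Origin: centre of its underside on the worktop; z up. Its flat deck, 80 mm above the origin, has two round wells of 15 mm bore: the reset well with a flat red ring round its mouth and the drain well with a flat blue ring, 65 mm apart along the box's y. A shutter on the deck hides the red one at first.
- reset_port (a point): Centre of the mouth of the red-ringed reset well, level with the deck (80 mm above the worktop), at x -30, y -20 mm in the sampler's frame. The well goes straight down; the top of the red button lies 28 mm below this point when not pressed.
- drain_port (a point): Centre of the mouth of the blue-ringed drain well, x -30, y -85 mm in the sampler's frame; a like button, blue, lies in it 28 mm down. Not to be pressed.
- reset_button (a joint): Travel of the red button (12 mm wide) straight down in its well, in m: 0 up, 0.006 fully down. Sprung: starts to move at 1 N, fully down at 4 N, comes back up when let go.
- drain_button (a joint): Travel of the blue button, same as the red one: 0 up, 0.006 fully down.
- shutter (a joint): Opening of the shutter in m: 0 shut over the red well, 0.06 fully open. It starts between 0 and 0.012. It slides along the sampler's +y, away from the blue well, against about 1.5 N of friction, and stays where it is left.
- shutter_grip (a point): Centre of the top of the shutter's black upright tab, 110 mm above the worktop; moves with the shutter. The tab is 28 mm long along the sampler's x, 12 mm thick along its y, and rises 26 mm from the grey shutter plate (40 x 44 mm, 4 mm thick, lying 0.5 mm above the deck).
- stand: Fixed plastic stand of three probes, 90 x 210 mm foot, 85 mm high to the top of its white 70 x 210 mm top plate. Origin: centre of its underside; z up. Three 10 mm holes in the top plate, 60 mm apart in a row along its y (at y -60, 0, 60 mm). Each probe hangs upright in a hole by the shoulder of its handle; which is where varies.
- stylus: Stylus with an orange handle, 135 mm long, about 50 g, upright in the stand. Origin: the end of its steel tip, z along it towards the handle. Steel shaft 7 mm in diameter and 65 mm long, then a round orange handle 18 mm in diameter and 70 mm long (65 to 135 mm from the tip). Pulls straight up out of the stand.
- stylus_tip (a point): The end of the stylus's steel tip.
- stylus_grip (a point): Centre of the stylus's orange handle, 100 mm from the tip, on its axis.
- blue_probe: A probe of the same shape as the stylus, with a blue handle, upright in the stand; origin at its tip. To be left.
- green_probe: A probe of the same shape as the stylus, with a green handle, upright in the stand; origin at its tip. To be left.
- reagent: Amber reagent bottle, 60 mm in diameter, 120 mm high, loose; origin at the centre of its underside. To be left.
- specimen_jar: Clear specimen jar with a red lid, 50 mm in diameter, 60 mm high, loose; origin at the centre of its underside. To be left.

How it is judged (in metres and radians):
On the way, in this order (a step that is already met when the one before it is completed fails the run):
1. the shutter is slid open (value of joint shutter above 0.048 m), for 0.2 s.
2. the stylus is lifted out of the stand in the gripper (height (world z) of stylus_tip above 0.086 m and contact force between the fingers and stylus above 1 N), for 0.1 s.
3. the red button is held down by the stylus (value of joint reset_button above 0.0045 m and horizontal distance between stylus_tip and reset_port below 0.009 m), for 0.5 s.
At the end, for the whole second after the job is handed in: Through the last second: red button 4.5 mm or more down (of 6), pushed with over 1 N by the stylus tip within 9 mm of the red well's axis, stylus gripped with over 2 N; shutter 48 mm or more open; blue button under 2 mm; other probes, bottle and jar upright, within 30 mm of their start (all of step 3 and z of stylus_tip in the frame of sampler below 0.052 m and contact force between stylus and sampler above 1 N and contact force between the fingers and stylus above 2 N and value of joint shutter above 0.048 m and value of joint drain_button below 0.002 m and distance of each of blue_probe, green_probe, reagent, specimen_jar from where it was at the start of the episode below 0.03 m and angle between each of blue_probe, green_probe, reagent, specimen_jar's own z axis and vertical below 0.3 rad); the arm keeps its last pose, push and grip.
It fails at once if the blue drain button is pressed (value of joint drain_button above 0.003 m).
It fails at once if another probe, the bottle or the jar is disturbed (distance of any of blue_probe, green_probe, reagent, specimen_jar from where it was at the start of the episode above 0.03 m).
It also fails if it takes over 61 s, if anything falls off the work surface, if the arm or the gripper's body presses on something with over 40 N, if the wrist force passes 120 N, or if a joint passes its speed limit or range.

## Working session

There is one attempt and no reset: what is moved stays moved. The work goes in short steps, Python scripts to look and compute and a tool call to move; the robot and the scene stay as the last step left them, time stands still between calls to the robot, and variables do not carry over. Pictures are saved under pics/ and viewed, and the job is handed in when it is done.

Besides the shell and the picture viewer there is one more tool, called after "Emit:" as name(argument=value, ...), one argument or row to a line, values as JSON. drive_tool: Moves the arm, as the interface text tells. Its arguments: {"type":"object","properties":{"motion":{"type":"array","items":{"type":"object","properties":{"slide":{"type":"array","items":{"type":"number"}},"spin":{"type":"number"}}}},"hand":{"type":"number"}},"required":["motion"]}

```bash
mkdir -p pics
python3 - <<'E'
from station import *
import cv2,pickle
o=get_obs();print(o)
for n in("side","top"):
    f=grab_frame(n);pickle.dump(f,open(n+"0.pkl","wb"));cv2.imwrite(f"pics/{n}0.png",f["pixels"][:,:,::-1]);print(n,f["mtx"],f["xyz"],f["rotation"])
E
```

```text
{'t': 0.0, 'qpos': array([-1.48630116e+00,  1.81555198e-01,  1.60797807e+00, -2.17761998e-06,
        1.35380049e+00, -2.06308362e-01]), 'qd': array([-0.0002869 ,  0.0009965 , -0.00111557, -0.00026258,  0.00206065,
       -0.00120937]), 'joint_torque': array([ 7.98486999e-04, -4.44872475e+01, -3.51335156e+01, -3.03214092e-04,
        8.85652931e-03, -4.57276329e-06]), 'tool_pos': array([ 164.83023975, -550.30580025,  230.39065725]), 'tcp_rot': array([ 9.89447365e-01,  1.44890143e-01,  5.19285880e-05, -8.69004192e-04]), 'force': array([-0.66232649, -0.15083181, -0.50335619]), 'torque': array([-0.03564521, -0.01854204, -0.01136372]), 'width': 85.11313887347795}
side [[443.28802077   0.         319.70364939]
 [  0.         443.28802077 203.08624525]
 [  0.           0.           1.        ]] [ 273.47103217 -798.26173459  574.23068151] [ 0.8416646  -0.19119724  0.116948   -0.49129164]
top [[412.87979344   0.         321.58481591]
 [  0.         412.87979344 195.90082156]
 [  0.           0.           1.        ]] [586.65135243 -53.08432162 946.46696288] [ 0.71263395 -0.70074423  0.02615937 -0.02064119]
```

View pics/side0.png

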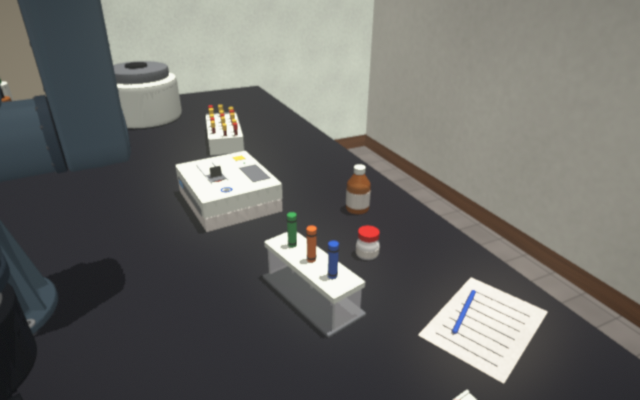

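View pics/top0.png

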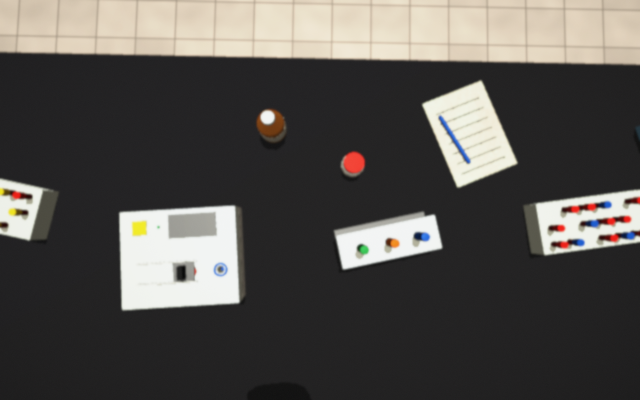

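The top view shows the sampler at left: deck corners about (119,212), (237,206), (240,303) and (122,310), the black tab at (182,272), and the blue ring at (220,269). The stand is at the centre with green (363,249), orange (393,243) and blue (422,237). I'll zoom in next.

Run:
```python
import cv2
a=cv2.imread("pics/top0.png");
cv2.imwrite("pics/top0a.png",cv2.resize(a[195:320,110:255],None,fx=4.5,fy=4.5,interpolation=cv2.INTER_CUBIC))
cv2.imwrite("pics/top0b.png",cv2.resize(a[205:275,325:450],None,fx=6,fy=6,interpolation=cv2.INTER_CUBIC))
a=cv2.imread("pics/side0.png");
cv2.imwrite("pics/side0a.png",cv2.resize(a[145:335,170:370],None,fx=3,fy=3,interpolation=cv2.INTER_CUBIC))
```

```text
(no output)
```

View pics/top0a.png

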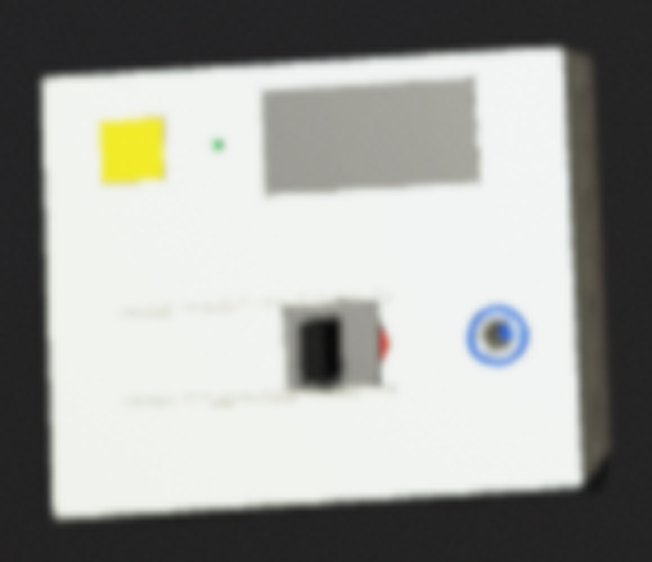

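View pics/top0b.png

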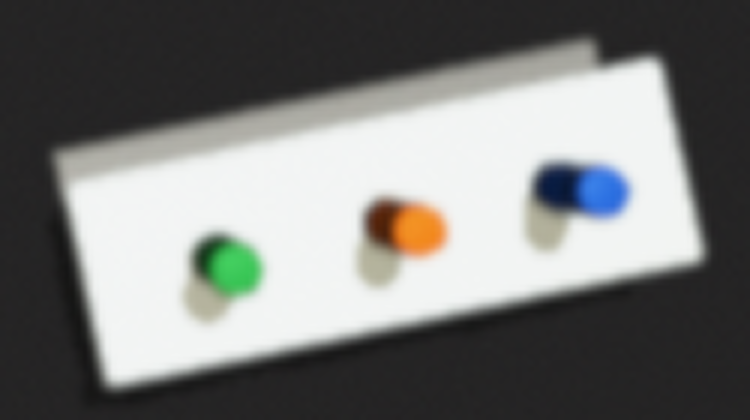

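View pics/side0a.png

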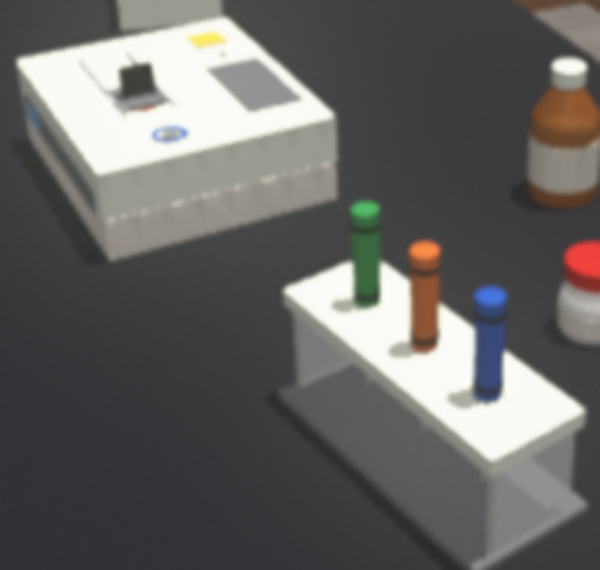

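```bash
cat > h.py <<'E'
import numpy as np,pickle
from scipy.spatial.transform import Rotation as R
from scipy.optimize import least_squares
C={n:pickle.load(open(n+"0.pkl","rb")) for n in("side","top")}
def proj(n,P):
    c=C[n];p=R.from_quat(c["rotation"]).inv().apply(np.atleast_2d(P)-c["xyz"])@c["mtx"].T
    return p[:,:2]/p[:,2:]
def ray(n,uv,z):
    c=C[n];d=R.from_quat(c["rotation"]).apply(np.linalg.inv(c["mtx"])@[uv[0],uv[1],1]);return c["xyz"]+d*(z-c["xyz"][2])/d[2]
def uz(p,s,off): return (np.array(p,float)+.5)/s-.5+np.array(off)
def world(q,L): return R.from_euler('z',q[2]).apply(np.atleast_2d(L))+[q[0],q[1],0]
E
python3 - <<'E'
from h import *
A=lambda p:uz(p,4.5,(110,195)); B=lambda p:uz(p,6,(325,205)); S=lambda p:uz(p,3,(170,145))
sam=[("top",A(p),l) for p,l in [((42,76),(100,120,80)),((562,46),(100,-120,80)),((582,487),(-100,-120,80)),((54,518),(-100,120,80)),((498,335),(-30,-85,80))]]
sams=[("side",S(p),l) for p,l in [((17,62),(-100,120,80)),((230,17),(100,120,80)),((333,113),(100,-120,80)),((100,177),(-100,-120,80)),((170,134),(-30,-85,80))]]
st=[("top",B(p),l) for p,l in [((65,183),(35,105,85)),((660,57),(35,-105,85)),((705,262),(-35,-105,85)),((107,389),(-35,105,85)),((236,268),(0,60,155)),((419,230),(0,0,155)),((601,191),(0,-60,155))]]
sts=[("side",S(p),l) for p,l in [((285,292),(-35,105,85)),((583,410),(35,-105,85)),((490,465),(-35,-105,85)),((365,209),(0,60,155)),((425,250),(0,0,155)),((490,296),(0,-60,155))]]
for nm,obs,q0 in [("sam top",sam,(560,230,0)),("sam side",sams,(560,230,0)),("sam both",sam+sams,(560,230,0)),("st top",st,(560,-200,0)),("st side",sts,(560,-200,0)),("st both",st+sts,(560,-200,0))]:
    f=lambda q:np.concatenate([proj(n,world(q,l))[0]-uv for n,uv,l in obs])
    r=least_squares(f,q0,x_scale=(100,100,.1));print(nm,r.x.round(4),r.fun.round(1))
print("tab",ray("top",A((321,352)),110),ray("side",S((136,72)),110))
E
```

```text
sam top [5.121770e+02 2.354478e+02 7.450000e-02] [ 0.4  0.6 -0.2  0.7 -0.4 -0.7  0.2 -0.5 -0.1 -0.1]
sam side [5.119033e+02 2.316088e+02 7.350000e-02] [-0.1 -0.9 -0.9  0.2  1.3  1.1 -0.6 -0.9  0.3  0.2]
sam both [5.123059e+02 2.349545e+02 7.430000e-02] [ 0.6  0.6  0.1  0.6 -0.1 -0.7  0.5 -0.6  0.1 -0.1 -0.2 -1.4 -1.2 -0.3
  1.   0.5 -0.7 -1.6  0.1 -0.4]
st top [ 5.512900e+02 -1.999578e+02  2.226000e-01] [ 0.2  0.2 -0.7  0.6 -0.7 -0.6  0.2 -0.8  0.1  0.3  0.3  0.2  0.5  0.2]
st side [ 5.498571e+02 -2.030333e+02  2.165000e-01] [-0.5 -0.7  0.5  0.8  0.1 -0.6  0.  -0.1 -0.3  0.1 -0.   0.2]
st both [ 5.508758e+02 -2.008273e+02  2.193000e-01] [ 0.6  0.3 -0.2  0.9 -0.3 -0.2  0.5 -0.8  0.5  0.4  0.8  0.4  1.   0.5
 -0.5 -1.4  0.5 -0.2  0.3 -1.6  0.  -0.8 -0.3 -0.6 -0.  -0.6]
tab [483.16362908 219.54945838 110.        ] [479.49959601 208.12809961 110.        ]
```

Emit:
drive_tool(
  motion=[
    {"slide": [20, 30, 0], "spin": -1.55},
    {"slide": [20, 30, 0], "spin": -1.55},
    {"slide": [20, 30, 0], "spin": -1.55},
    {"slide": [20, 30, 0], "spin": -1.55},
    {"slide": [20, 30, 0], "spin": -1.55},
    {"slide": [20, 30, 0], "spin": -1.55},
    {"slide": [20, 30, 0], "spin": -1.55},
    {"slide": [20, 30, 0], "spin": -1.55},
  ],
)

```text
t: 0.9
tool_pos: [325.3, -309.3, 231.0]
tcp_rot: [0.999, 0.036, -0.0, -0.0]
force: [-0.3, -0.1, 0.6]
width: 85.2
```

Emit:
drive_tool(
  motion=[
    {"slide": [15, 35, 0]},
    {"slide": [15, 35, 0]},
    {"slide": [15, 35, 0]},
    {"slide": [15, 35, 0]},
    {"slide": [15, 35, 0]},
    {"slide": [15, 35, 0]},
    {"slide": [15, 35, 0]},
    {"slide": [15, 35, 0]},
  ],
)

```text
$.motion[0]: bad value
```

Emit:
drive_tool(
  motion=[
    {"slide": [5, 30, 0]},
    {"slide": [5, 30, 0]},
    {"slide": [5, 30, 0]},
    {"slide": [5, 30, 0]},
    {"slide": [5, 30, 0]},
    {"slide": [5, 30, 0]},
    {"slide": [5, 30, 0]},
    {"slide": [0, 0, 0]},
  ],
  hand=-0.2,
)

```text
$.motion[0]: bad value
```

```bash
cat > see.py <<'E'
import sys,cv2,pickle
from station import *
o=get_obs();print(o["t"],o["tool_pos"].round(1),o["tcp_rot"].round(4),o["force"].round(2),o["width"].round(1))
for a in sys.argv[2:]:
    n,x0,x1,y0,y1,s=a.split(",")
    f=grab_frame(n);pickle.dump(f,open(f"{n}{sys.argv[1]}.pkl","wb"))
    cv2.imwrite(f"pics/{n}{sys.argv[1]}.png",cv2.resize(f["pixels"][int(y0):int(y1),int(x0):int(x1),::-1].copy(),None,fx=float(s),fy=float(s),interpolation=cv2.INTER_CUBIC))
E
python3 see.py 1 side,150,350,50,230,3 top,80,280,180,330,3
```

```text
Traceback (most recent call last):
  File "see.py", line 3, in <module>
    o=get_obs();print(o["t"],o["tool_pos"].round(1),o["tcp_rot"].round(4),o["force"].round(2),o["width"].round(1))
                                                                                              ^^^^^^^^^^^^^^^^
AttributeError: 'float' object has no attribute 'round'
```

Emit:
drive_tool(
  motion=[
    {"slide": [10, 35, 0], "spin": 0},
    {"slide": [10, 35, 0], "spin": 0},
    {"slide": [10, 35, 0], "spin": 0},
    {"slide": [10, 35, 0], "spin": 0},
    {"slide": [10, 35, 0], "spin": 0},
    {"slide": [10, 35, 0], "spin": 0},
    {"slide": [10, 35, 0], "spin": 0},
    {"slide": [10, 35, 0], "spin": 0},
  ],
  hand=-0.2,
)

```text
t: 1.7
tool_pos: [404.8, -29.3, 231.1]
tcp_rot: [0.999, 0.037, -0.0, 0.0]
force: [1.0, -0.4, -0.1]
width: 51.3
```

Emit:
drive_tool(
  motion=[
    {"slide": [11, 35, 0], "spin": 0},
    {"slide": [11, 35, 0], "spin": 0},
    {"slide": [11, 35, 0], "spin": 0},
    {"slide": [11, 35, 0], "spin": 0},
    {"slide": [11, 35, 0], "spin": 0},
    {"slide": [11, 35, 0], "spin": 0},
    {"slide": [11, 35, 0], "spin": 0},
    {"slide": [0, 0, 0], "spin": 0},
  ],
)

```text
t: 2.5
tool_pos: [482.1, 217.5, 230.8]
tcp_rot: [0.999, 0.039, -0.0, -0.001]
force: [0.4, -0.4, -0.2]
width: 51.3
```

```bash
sed -i 's/o\["width"\].round(1)/round(float(o["width"]),1)/' see.py
python3 see.py 1 side,150,350,50,230,3 top,80,280,180,330,3
```

```text
2.5 [482.1 217.5 230.8] [ 9.992e-01  3.900e-02 -2.000e-04 -6.000e-04] [ 0.36 -0.44 -0.24] 51.3
```

View pics/side1.png

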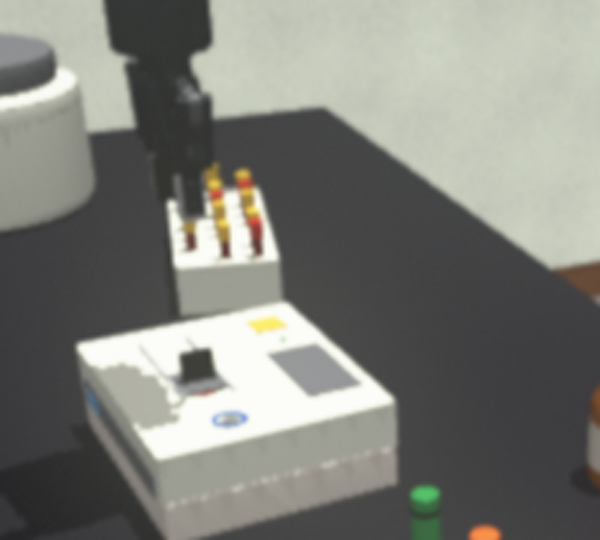

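View pics/top1.png

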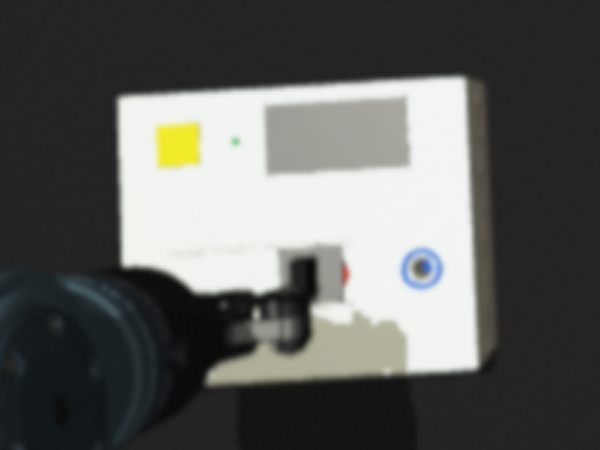

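Emit:
drive_tool(
  motion=[
    {"slide": [0, 0, -30], "spin": 0},
    {"slide": [0, 0, -30], "spin": 0},
    {"slide": [0, 0, -30], "spin": 0},
    {"slide": [0, 0, -25], "spin": 0},
    {"slide": [0, 0, -12], "spin": 0},
    {"slide": [0, 0, -10], "spin": 0},
    {"slide": [0, 0, 0], "spin": 0},
  ],
)

```text
t: 3.3
tool_pos: [481.4, 213.5, 93.7]
tcp_rot: [0.999, 0.037, -0.001, 0.0]
force: [0.0, 0.1, 1.2]
width: 51.4
```

```bash
python3 see.py 2 side,150,350,50,230,3 top,80,280,180,330,3
```

```text
3.3 [481.4 213.5  93.7] [ 9.993e-01  3.680e-02 -7.000e-04  2.000e-04] [0.02 0.11 1.19] 51.4
```

View pics/side2.png

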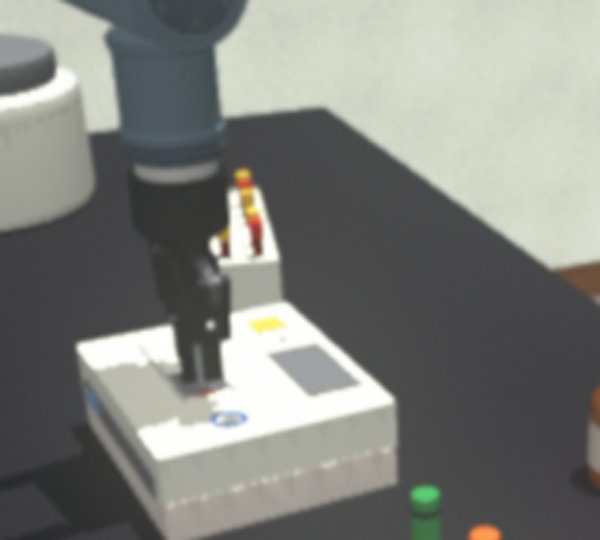

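View pics/top2.png

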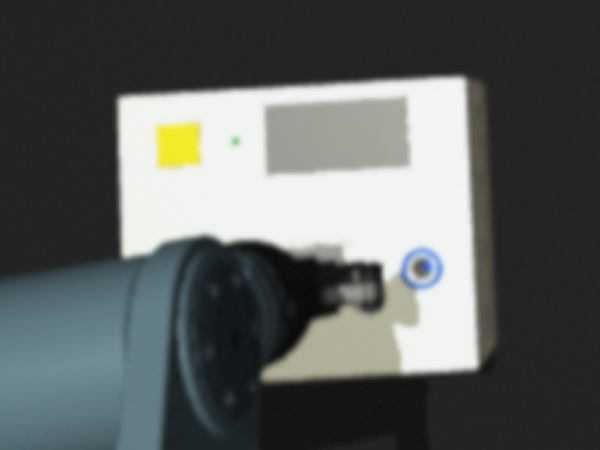

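The near finger sits in front of the tab, at about (200,370) in the side crop, so the jaws straddle it. Closing now.

Emit:
drive_tool(
  motion=[
    {"slide": [0, 0, 0], "spin": 0},
    {"slide": [0, 0, 0], "spin": 0},
    {"slide": [0, 0, 0], "spin": 0},
    {"slide": [0, 0, 0], "spin": 0},
    {"slide": [0, 0, 0], "spin": 0},
  ],
  hand=1,
)

```text
t: 3.9
tool_pos: [482.6, 214.6, 95.5]
tcp_rot: [0.999, 0.037, 0.001, -0.0]
force: [-1.8, 0.5, 5.8]
width: 10.2
```

Emit:
drive_tool(
  motion=[
    {"slide": [0, 0, 1], "spin": 0},
    {"slide": [-0.7, 9, 0], "spin": 0},
    {"slide": [-0.7, 9, 0], "spin": 0},
    {"slide": [-0.7, 9, 0], "spin": 0},
    {"slide": [-0.7, 9, 0], "spin": 0},
    {"slide": [-0.7, 9, 0], "spin": 0},
    {"slide": [0, 0, 0], "spin": 0},
    {"slide": [0, 0, 0], "spin": 0},
  ],
)

```text
t: 4.7
tool_pos: [479.1, 260.8, 95.6]
tcp_rot: [0.999, 0.038, 0.001, -0.001]
force: [4.8, 2.0, -2.3]
width: 10.4
```

Emit:
drive_tool(
  motion=[
    {"slide": [-0.3, 4, 0], "spin": 0},
    {"slide": [0, 0, 0], "spin": 0},
  ],
)

```text
t: 4.9
tool_pos: [478.8, 264.4, 95.6]
tcp_rot: [0.999, 0.038, 0.001, -0.0]
force: [6.3, 0.1, -1.6]
width: 10.4
```

```bash
python3 see.py 3 side,150,350,50,230,3
```

```text
4.9 [478.8 264.4  95.6] [ 9.993e-01  3.750e-02  1.000e-03 -3.000e-04] [ 6.28  0.1  -1.56] 10.4
```

View pics/side3.png

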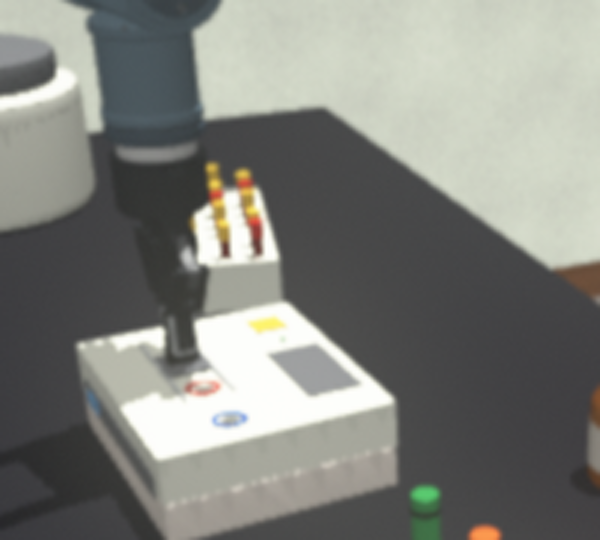

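Emit:
drive_tool(
  motion=[
    {"slide": [0, 3, 0], "spin": 0},
    {"slide": [0, 0, 0], "spin": 0},
  ],
)

```text
t: 5.15
tool_pos: [478.6, 267.2, 95.5]
tcp_rot: [0.999, 0.037, 0.001, -0.0]
force: [5.6, 0.7, 0.1]
width: 10.5
```

Emit:
drive_tool(
  motion=[
    {"slide": [0, 3, 0], "spin": 0},
    {"slide": [0, 0, 0], "spin": 0},
  ],
)

```text
t: 5.35
tool_pos: [478.4, 269.9, 95.5]
tcp_rot: [0.999, 0.037, 0.0, -0.0]
force: [5.2, 1.0, 0.6]
width: 10.2
```

Emit:
drive_tool(
  motion=[
    {"slide": [0, 2, 0], "spin": 0},
    {"slide": [0, 0, 0], "spin": 0},
  ],
)

```text
t: 5.55
tool_pos: [478.3, 271.5, 95.6]
tcp_rot: [0.999, 0.037, 0.0, -0.0]
force: [4.4, 0.8, 0.8]
width: 10.3
```

Emit:
drive_tool(
  motion=[
    {"slide": [0, 2, 0], "spin": 0},
    {"slide": [0, 0, 0], "spin": 0},
  ],
)

```text
t: 5.75
tool_pos: [478.2, 273.3, 95.5]
tcp_rot: [0.999, 0.037, 0.0, -0.0]
force: [3.2, -1.4, 2.4]
width: 10.6
```

Emit:
drive_tool(
  motion=[
    {"slide": [0, 0, 0], "spin": 0},
    {"slide": [0, 0, 0], "spin": 0},
    {"slide": [0, 0, 0], "spin": 0},
    {"slide": [0, 0, 20], "spin": 0},
    {"slide": [0, 0, 30], "spin": 0},
    {"slide": [0, 0, 30], "spin": 0},
    {"slide": [0, 0, 30], "spin": 0},
    {"slide": [0, 0, 30], "spin": 0},
  ],
  hand=-0.2,
)

```text
t: 6.55
tool_pos: [477.3, 273.1, 236.0]
tcp_rot: [0.999, 0.037, -0.001, 0.0]
force: [1.3, -0.4, 0.9]
width: 50.9
```

Emit:
drive_tool(
  motion=[
    {"slide": [0, -45, 0], "spin": 8},
    {"slide": [5, -45, 0], "spin": 8},
    {"slide": [5, -45, 0], "spin": 8},
    {"slide": [10, -45, 0], "spin": 8},
    {"slide": [10, -45, 0], "spin": 8},
    {"slide": [10, -45, 0], "spin": 8},
    {"slide": [10, -45, 0], "spin": 8},
    {"slide": [0, 0, 0], "spin": 8},
  ],
)

```text
t: 7.35
tool_pos: [527.3, -37.7, 235.0]
tcp_rot: [0.836, 0.549, -0.001, 0.0]
force: [-0.6, 1.4, -0.4]
width: 51.5
```

```bash
python3 see.py 4 side,150,400,100,300,3 top,100,300,190,330,4
```

```text
7.35 [527.3 -37.7 235. ] [ 8.356e-01  5.493e-01 -6.000e-04  4.000e-04] [-0.62  1.42 -0.41] 51.5
```

View pics/side4.png

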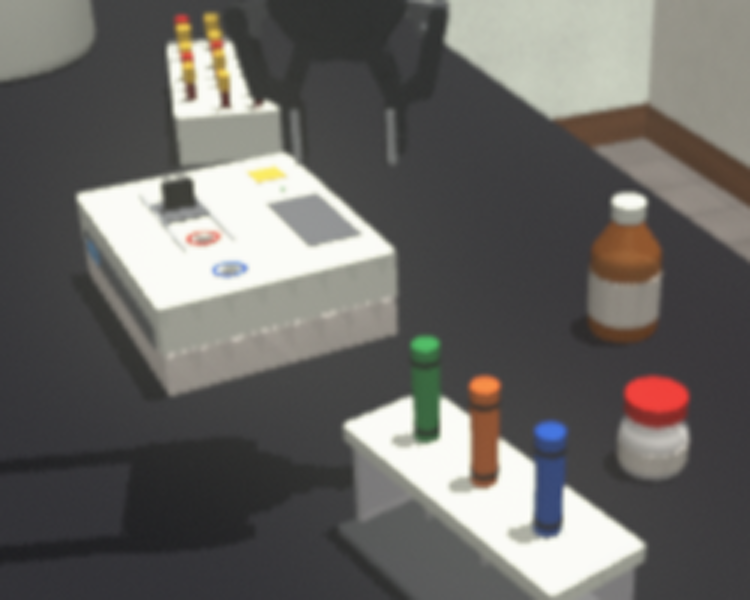

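View pics/top4.png

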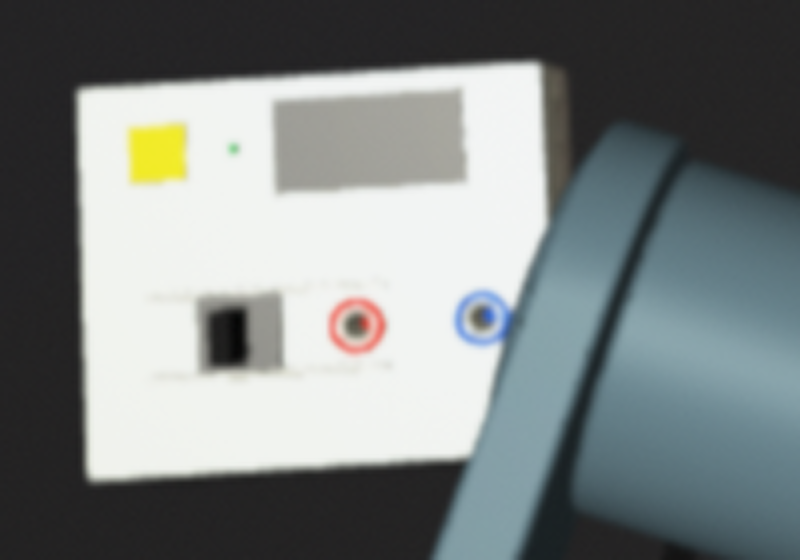

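The shutter is open: the tab has moved to about (180,190) in the side crop and the red ring is fully visible at (203,238). In the top crop the ring is at (357,325). The grasp point and port come next.

Run:
```python
from h import *
print("port top",ray("top",uz((357,325),4,(100,190)),80),"side",ray("side",uz((203,238),3,(150,100)),80))
for q in [(512.2,235.4,.0745),(512.3,235,.0743)]: print(world(q,(-30,-20,80)))
# orange: triangulate top disc + base
for n,uv in [("top",uz((419,230),6,(325,205))),("side",uz((425,250),3,(170,145))),("side",uz((485,385),3,(150,100)))]: print(n,ray(n,uv,155))
```

```text
port top [483.72352691 213.09366541  80.        ] side [482.71369097 210.24693459  80.        ]
[[483.77183732 213.22254373  80.        ]]
[[483.8674024 212.8282298  80.       ]]
top [ 551.58425263 -199.38475316  155.        ]
side [ 550.41578088 -202.88825527  155.        ]
side [ 550.41578088 -202.88825527  155.        ]
```

Emit:
drive_tool(
  motion=[
    {"slide": [5, -33, 0], "spin": 7.2},
    {"slide": [5, -33, 0], "spin": 7.2},
    {"slide": [5, -33, 0], "spin": 7.2},
    {"slide": [5, -33, 0], "spin": 7.2},
    {"slide": [3, -30, 0], "spin": 7.2},
    {"slide": [0, 0, 0], "spin": 0},
    {"slide": [0, 0, 0], "spin": 0},
  ],
)

```text
t: 8.15
tool_pos: [549.7, -193.8, 234.8]
tcp_rot: [0.627, 0.779, 0.0, -0.001]
force: [-0.3, -0.8, 0.7]
width: 51.3
```

Emit:
drive_tool(
  motion=[
    {"slide": [1.3, -6.7, 0], "spin": 0.3},
    {"slide": [0, 0, -25], "spin": 0},
    {"slide": [0, 0, -25], "spin": 0},
    {"slide": [0, 0, 0], "spin": 0},
  ],
)

```text
t: 8.55
tool_pos: [549.1, -199.0, 181.7]
tcp_rot: [0.623, 0.782, -0.0, -0.004]
force: [-0.6, 0.3, 0.6]
width: 51.5
```

```bash
python3 see.py 5 side,200,400,130,330,3 top,300,500,150,300,4
```

```text
8.55 [ 549.1 -199.   181.7] [ 6.229e-01  7.823e-01 -4.000e-04 -3.600e-03] [-0.56  0.31  0.63] 51.5
```

View pics/side5.png

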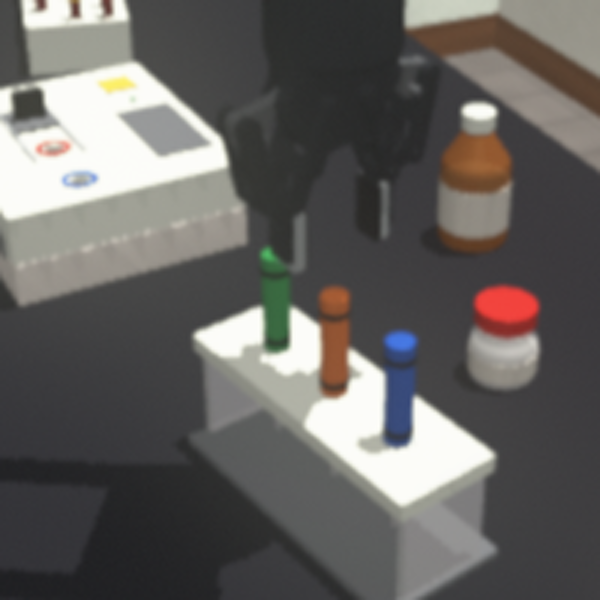

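View pics/top5.png

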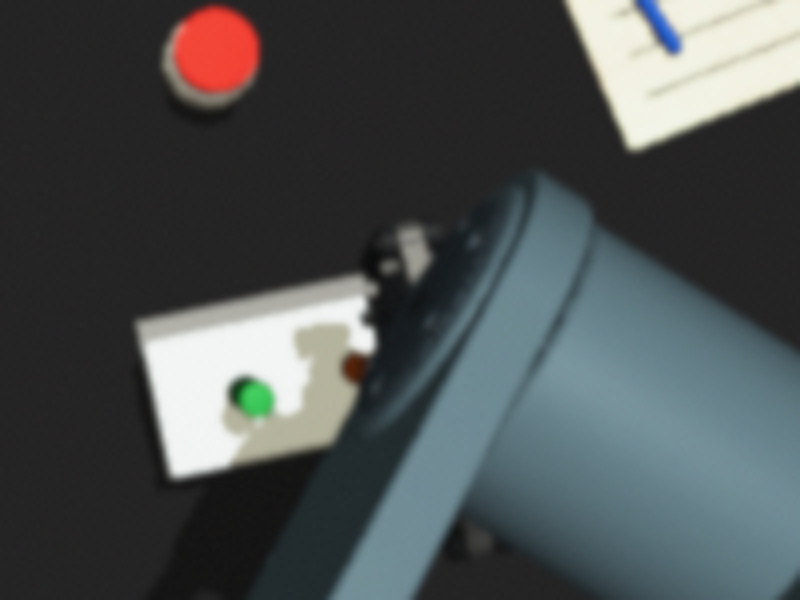

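Both fingers straddle the orange probe's line: the fingertips are at (290,265) and (375,235) in the side crop, and the orange top is at (335,292). Going down.

Emit:
drive_tool(
  motion=[
    {"slide": [1.5, -1.5, -16], "spin": 0},
    {"slide": [0, 0, -20], "spin": 0},
    {"slide": [0, 0, -20], "spin": 0},
    {"slide": [0, 0, -20], "spin": 0},
    {"slide": [0, 0, 0], "spin": 0},
    {"slide": [0, 0, 0], "spin": 0},
  ],
)

```text
t: 9.25
tool_pos: [553.1, -203.0, 109.7]
tcp_rot: [0.623, 0.782, 0.0, 0.0]
force: [0.6, -0.0, 0.2]
width: 51.3
```

```bash
python3 see.py 6 side,200,400,130,330,3
```

```text
9.25 [ 553.1 -203.   109.7] [6.230e-01 7.822e-01 0.000e+00 1.000e-04] [ 0.58 -0.01  0.24] 51.3
```

View pics/side6.png

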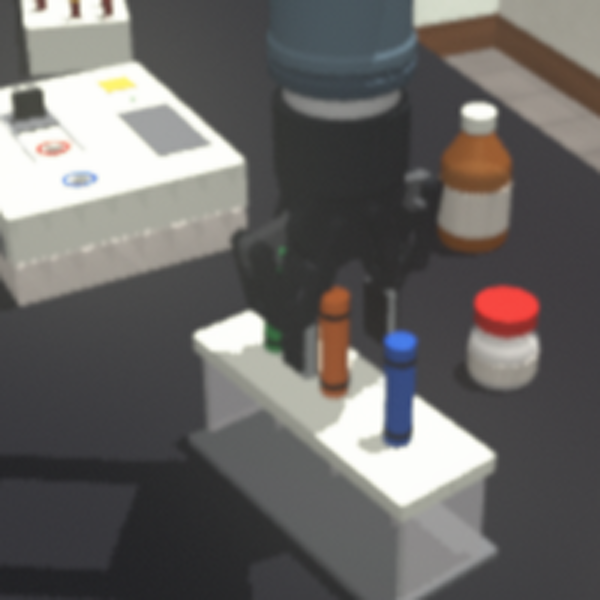

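Run:
```python
from h import *
a=np.radians(12.7);d=np.array([np.cos(a),np.sin(a),0])
for z in(115,145):
  for s in(-25.6,0,25.6): print(z,s,(proj("side",np.array([553,-203,z])+s*d)[0]-[200,130])*3)
print((proj("side",[[551,-200.5,155],[551,-200.5,85]])-[200,130])*3)
```

```text
115 -25.6 [303.69422288 364.69514147]
115 0 [337.99989928 349.36711575]
115 25.6 [371.12199648 334.56792182]
145 -25.6 [303.10210547 322.27596282]
145 0 [338.06190217 307.41896625]
145 25.6 [371.79332355 293.08399697]
[[333.18472416 291.78416107]
 [333.24833037 388.4120683 ]]
```

Emit:
drive_tool(
  motion=[
    {"slide": [-2, 2, -4], "spin": 0},
    {"slide": [0, 0, 0], "spin": 0},
    {"slide": [0, 0, 0], "spin": 0},
  ],
)

```text
t: 9.6
tool_pos: [550.9, -200.9, 105.8]
tcp_rot: [0.623, 0.782, 0.0, 0.0]
force: [0.7, -0.4, -0.8]
width: 51.1
```

Emit:
drive_tool(
  motion=[
    {"slide": [0, 0, 0], "spin": 0},
    {"slide": [0, 0, 0], "spin": 0},
    {"slide": [0, 0, 0], "spin": 0},
    {"slide": [0, 0, 0], "spin": 0},
    {"slide": [0, 0, 0], "spin": 0},
  ],
  hand=1,
)

```text
t: 10.1
tool_pos: [550.9, -201.0, 105.6]
tcp_rot: [0.623, 0.782, 0.0, 0.0]
force: [0.2, 0.5, 2.9]
width: 16.1
```

```bash
python3 see.py 7 side,200,400,130,330,3
```

```text
10.1 [ 550.9 -201.   105.6] [6.230e-01 7.823e-01 0.000e+00 2.000e-04] [0.22 0.47 2.85] 16.1
```

View pics/side7.png

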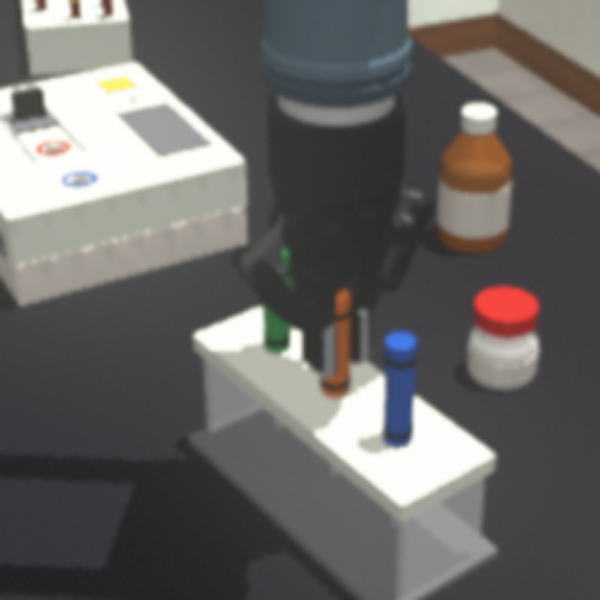

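Gripped, with a 16.1 mm opening and the stylus between the pads. Lifting straight up.

Emit:
drive_tool(
  motion=[
    {"slide": [0, 0, 10], "spin": 0},
    {"slide": [0, 0, 20], "spin": 0},
    {"slide": [0, 0, 20], "spin": 0},
    {"slide": [0, 0, 20], "spin": 0},
    {"slide": [0, 0, 20], "spin": 0},
    {"slide": [0, 0, 20], "spin": 0},
    {"slide": [0, 0, 20], "spin": 0},
    {"slide": [0, 0, 20], "spin": 0},
  ],
)

```text
t: 10.95
tool_pos: [550.5, -200.7, 256.5]
tcp_rot: [0.623, 0.782, 0.0, -0.0]
force: [-0.5, -0.0, 0.4]
width: 16.4
```

```bash
python3 see.py 8 side,200,400,80,280,3
```

```text
10.95 [ 550.5 -200.7  256.5] [ 6.230e-01  7.822e-01  0.000e+00 -1.000e-04] [-0.47 -0.03  0.38] 16.4
```

View pics/side8.png

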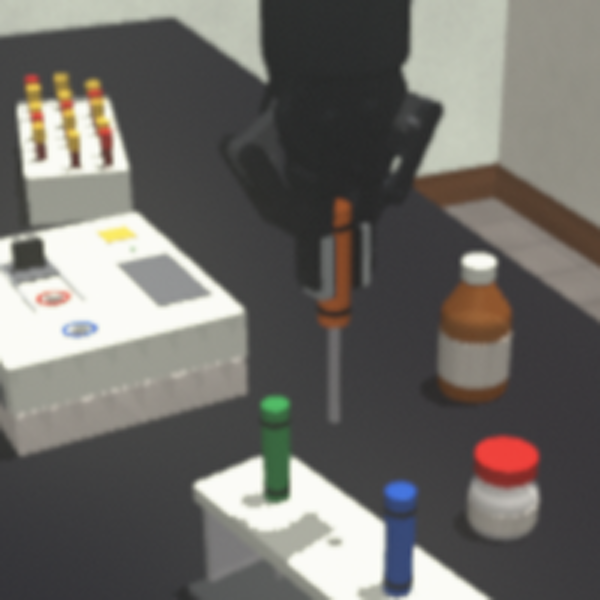

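Emit:
drive_tool(
  motion=[
    {"slide": [-5, 20, 0], "spin": 0},
    {"slide": [-5, 35, 0], "spin": 0},
    {"slide": [-6, 40, 0], "spin": 0},
    {"slide": [-6, 40, 0], "spin": 0},
    {"slide": [-6, 40, 0], "spin": 0},
    {"slide": [-6, 40, 0], "spin": 0},
    {"slide": [-6, 40, 0], "spin": 0},
    {"slide": [-6, 40, 0], "spin": 0},
  ],
)

```text
t: 11.8
tool_pos: [503.0, 96.4, 254.2]
tcp_rot: [0.623, 0.782, -0.0, -0.001]
force: [0.6, -0.7, -0.7]
width: 16.3
```

Emit:
drive_tool(
  motion=[
    {"slide": [-6, 40, 0], "spin": 0},
    {"slide": [-6, 35, 0], "spin": 0},
    {"slide": [-5, 25, 0], "spin": 0},
    {"slide": [-4, 15, 0], "spin": 0},
    {"slide": [0, 3, 0], "spin": 0},
    {"slide": [0, 0, 0], "spin": 0},
    {"slide": [0, 0, 0], "spin": 0},
    {"slide": [0, 0, 0], "spin": 0},
  ],
)

```text
t: 12.6
tool_pos: [483.9, 211.3, 255.1]
tcp_rot: [0.623, 0.782, -0.0, -0.0]
force: [1.0, -0.6, -0.7]
width: 16.7
```

Emit:
drive_tool(
  motion=[
    {"slide": [0, 1, -20], "spin": 0},
    {"slide": [0, 0, -20], "spin": 0},
    {"slide": [0, 0, -20], "spin": 0},
    {"slide": [0, 0, -13], "spin": 0},
    {"slide": [0, 0, 0], "spin": 0},
    {"slide": [0, 0, 0], "spin": 0},
    {"slide": [0, 0, 0], "spin": 0},
  ],
)

```text
t: 13.3
tool_pos: [484.6, 213.1, 183.5]
tcp_rot: [0.623, 0.782, 0.001, 0.001]
force: [-0.5, 1.1, -0.8]
width: 16.4
```

```bash
python3 see.py 9 side,170,300,110,230,5 top,130,260,210,310,6
```

```text
13.3 [484.6 213.1 183.5] [6.231e-01 7.822e-01 8.000e-04 7.000e-04] [-0.53  1.08 -0.75] 16.4
```

View pics/side9.png

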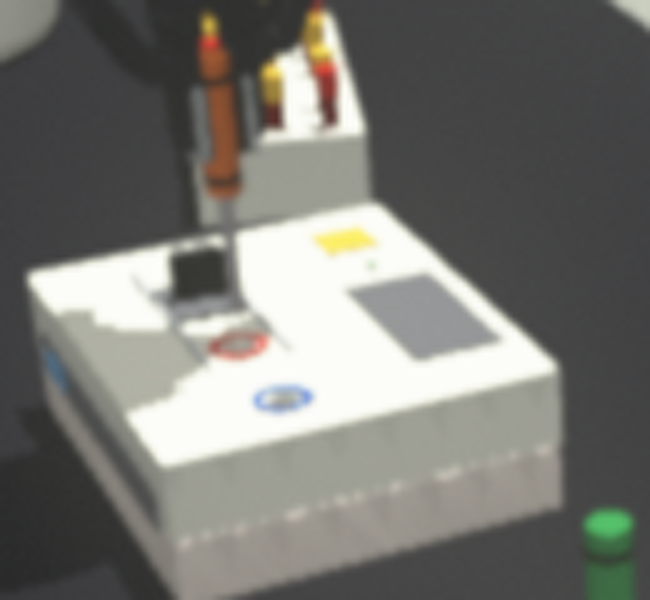

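View pics/top9.png

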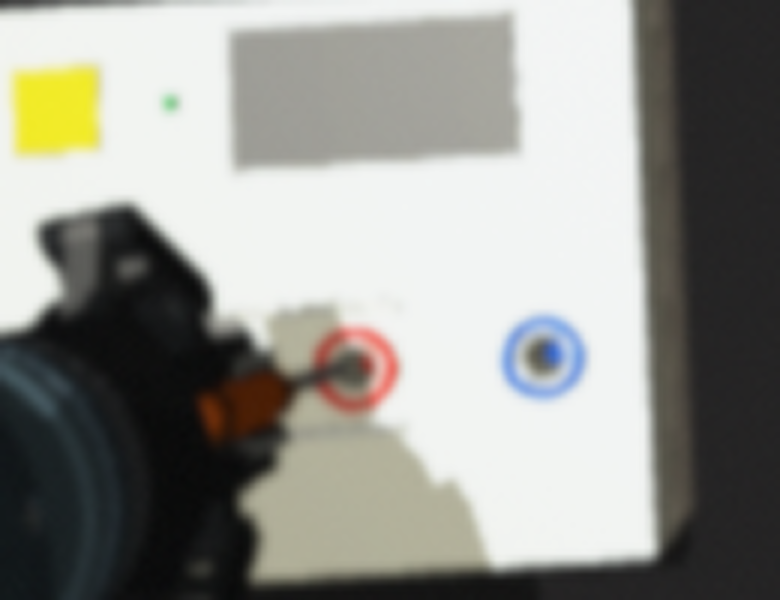

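Run:
```python
from h import *
for z in (97.9,163,80): 
  P=[484.4,213,z] if z>80 else [483.6,212.5,80]
  print(z,"side",(proj("side",P)[0]-[170,110]+.5)*5-.5,"top",(proj("top",P)[0]-[130,210]+.5)*6-.5)
```

```text
97.9 side [236.8573937  311.91753483] top [339.57437339 371.8260674 ]
163 side [222.8085234  190.15179515] top [273.05104451 396.1817437 ]
80 side [239.26172621 344.87084642] top [357.45866653 368.13810204]
```

Emit:
drive_tool(
  motion=[
    {"slide": [0, 0, -7], "spin": 0},
    {"slide": [0, 0, -4], "spin": 0},
    {"slide": [0, 0, 0], "spin": 0},
    {"slide": [0, 0, 0], "spin": 0},
  ],
)

```text
t: 13.8
tool_pos: [483.5, 213.1, 171.0]
tcp_rot: [0.623, 0.782, -0.0, -0.0]
force: [0.0, 0.7, -0.4]
width: 16.6
```

```bash
python3 see.py 10 side,190,250,140,200,10 top,160,220,245,295,12
```

```text
13.8 [483.5 213.1 171. ] [ 6.230e-01  7.823e-01 -3.000e-04 -2.000e-04] [ 0.04  0.69 -0.44] 16.6
```

View pics/side10.png

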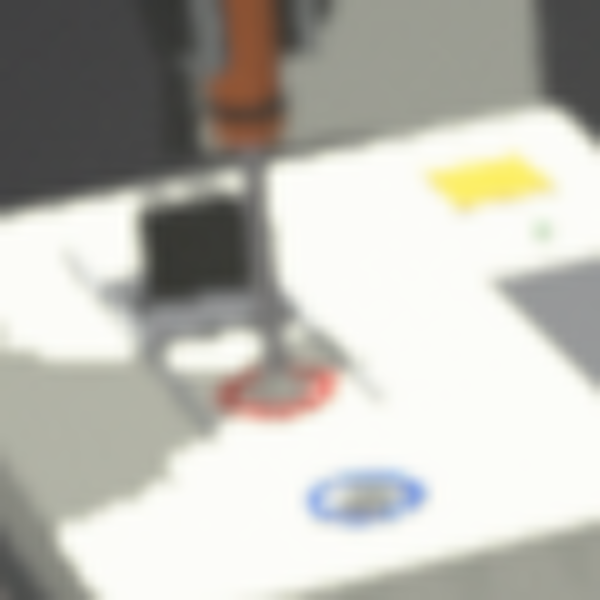

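View pics/top10.png

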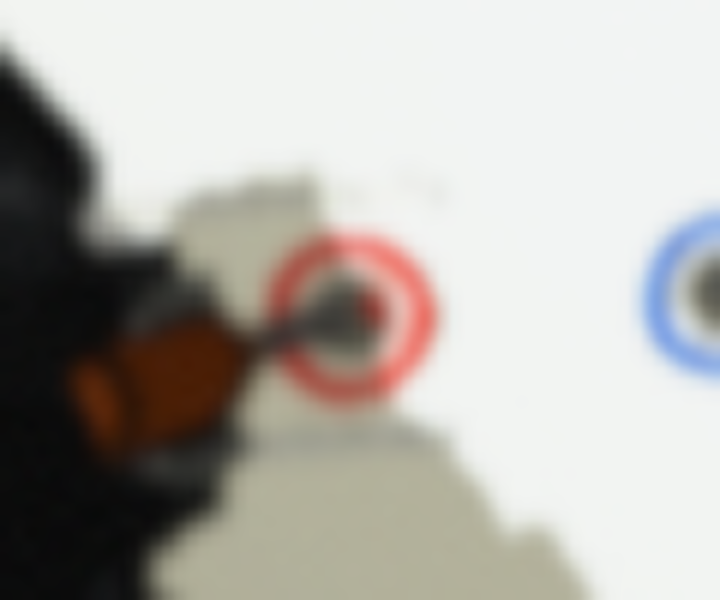

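The tip is at (275,370) in the side crop, right above the ring centre (277,390), and in the top crop the shaft ends inside the ring. It is aligned, so I'll insert now.

Emit:
drive_tool(
  motion=[
    {"slide": [0, 0, -8], "spin": 0},
    {"slide": [0, 0, -8], "spin": 0},
    {"slide": [0, 0, -8], "spin": 0},
    {"slide": [0, 0, -4], "spin": 0},
    {"slide": [0, 0, 0], "spin": 0},
    {"slide": [0, 0, 0], "spin": 0},
  ],
)

```text
t: 14.5
tool_pos: [483.8, 213.1, 143.2]
tcp_rot: [0.623, 0.782, -0.0, -0.0]
force: [0.6, 0.1, -0.4]
width: 16.5
```

Free so far, with the tip about 57.6 mm up. Pressing in steps.

Emit:
drive_tool(
  motion=[
    {"slide": [0, 0, -4], "spin": 0},
    {"slide": [0, 0, -3], "spin": 0},
    {"slide": [0, 0, 0], "spin": 0},
    {"slide": [0, 0, 0], "spin": 0},
  ],
)

```text
t: 14.9
tool_pos: [484.0, 213.1, 136.6]
tcp_rot: [0.623, 0.782, 0.0, 0.0]
force: [0.6, -0.3, 1.9]
width: 16.5
```

Emit:
drive_tool(
  motion=[
    {"slide": [0, 0, -3], "spin": 0},
    {"slide": [0, 0, 0], "spin": 0},
    {"slide": [0, 0, 0], "spin": 0},
  ],
)

```text
t: 15.2
tool_pos: [484.0, 213.2, 133.5]
tcp_rot: [0.623, 0.782, 0.0, 0.0]
force: [1.6, 0.5, 2.6]
width: 16.6
```

Emit:
drive_tool(
  motion=[
    {"slide": [0, 0, -2], "spin": 0},
    {"slide": [0, 0, 0], "spin": 0},
    {"slide": [0, 0, 0], "spin": 0},
  ],
)

```text
t: 15.5
tool_pos: [484.0, 213.2, 131.5]
tcp_rot: [0.623, 0.782, 0.0, 0.0]
force: [1.0, -0.5, 4.5]
width: 16.7
```

Emit:
drive_tool(
  motion=[
    {"slide": [0, 0, -1], "spin": 0},
    {"slide": [0, 0, 0], "spin": 0},
    {"slide": [0, 0, 0], "spin": 0},
  ],
)

```text
t: 15.8
tool_pos: [484.2, 213.2, 131.3]
tcp_rot: [0.623, 0.782, 0.0, 0.0]
force: [-1.3, -0.4, 10.0]
width: 16.8
```

The button has bottomed out: 10 N, and z stopped moving. Holding, then checking.

Emit:
drive_tool(
  motion=[
    {"slide": [0, 0, 0], "spin": 0},
    {"slide": [0, 0, 0], "spin": 0},
    {"slide": [0, 0, 0], "spin": 0},
    {"slide": [0, 0, 0], "spin": 0},
    {"slide": [0, 0, 0], "spin": 0},
    {"slide": [0, 0, 0], "spin": 0},
    {"slide": [0, 0, 0], "spin": 0},
    {"slide": [0, 0, 0], "spin": 0},
  ],
)

```text
t: 16.6
tool_pos: [484.2, 213.2, 131.3]
tcp_rot: [0.623, 0.782, 0.0, 0.0]
force: [-1.0, -0.1, 9.9]
width: 16.7
```

```bash
python3 see.py 11 side,170,400,110,310,3
```

```text
16.6 [484.2 213.2 131.3] [6.229e-01 7.823e-01 4.000e-04 4.000e-04] [-0.99 -0.12  9.88] 16.7
```

View pics/side11.png

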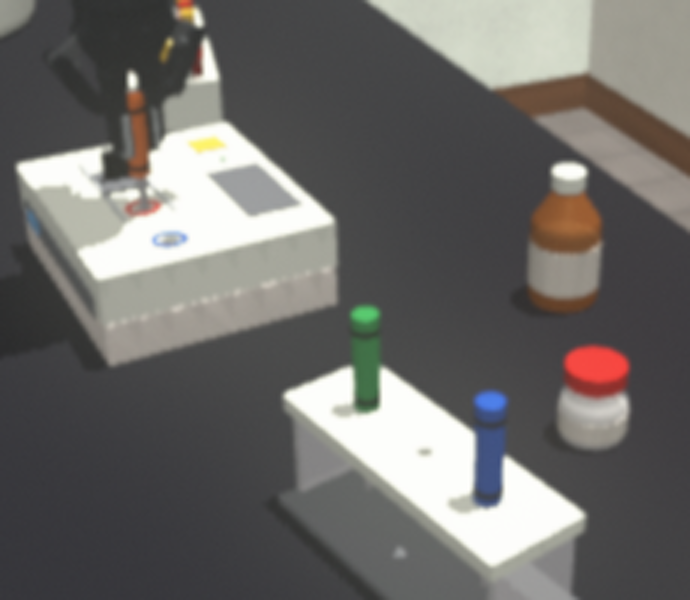

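The stylus is standing in the red ring at (143,208), with the shutter still open behind it. The other probes, bottle and jar haven't moved.

```bash
python3 -c "
from station import *
print(job_done())"
```

```text
the job is handed in; nothing more can be done
None
```

I slid the shutter open about 59 mm. Then I lifted the orange stylus from the stand, lowered it into the red-ringed well and pressed the red button to its stop. I handed the job in at 16.6 s with the stylus gripped and the button held down; the system gives no verdict.

**Final readings:**
- **Push:** about 9.9 N, steady through a 0.8 s hold. The tip stopped at about 45.7 mm, which matches the full 6 mm of button travel.
- **Grip:** the fingers hold the stylus at a 16.7 mm opening. I did not measure the grip force itself.
- **Alignment:** the tool is within about 1 mm of the well position estimated from the cameras. The two cameras disagreed by up to about 3 mm there, but a close-up before insertion showed the tip centred and it went in without side force.
- **Other objects:** the last side image shows the shutter open and the blue and green probes, bottle and jar in place. Nothing went near the blue button.

No checks failed.

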